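# Fit the double lid on the screw canister and take off its outer lid

### The arm

A 6-joint arm with a two-finger parallel gripper is mounted at the origin on a cart in front of the work surface, level with it; the furniture and walls round the work are solid. World frame = base frame: x ahead of the robot, y to its left, z up, the work surface at z = 0. Lengths are in m, angles in rad, forces in N, time in s.
With the tool pointing down it reaches from about 0.25 to 0.775 m from the base axis. Payload 4 kg.
Tool frame: the origin (TCP) lies on the centre line of the jaws, within the pads' length; the fingertips stand 22 mm ahead of it and the grasp point (between the pads) lies 3 mm ahead of it; z points along the fingers, y is the line along which they close (so a half turn about z gives the same grasp; the last joint's range is limited). The gripper opens to 94 mm and grips with 3 to 60 N. Pads are 16 mm wide; open, the fingers measure 119 mm over their backs; the gripper's body (75 mm by 177 mm) begins 78 mm behind the grasp point.
Start: joints at [1.178, 0.087, 1.371, -0, 1.684, -0.103], TCP at [0.157, 0.527, 0.188] pointing down, gripper open.
Joint ranges: [-3.1, 3.1], [-0.76, 2.03], [0.27, 2.55], [-1.08, 4.22], [0.17, 2.65], [-2.57, 2.57]. Speed limits (rad/s): [2.79, 2.79, 3.14, 3.14, 3.14, 3.14].

### API

Orientations are given as [roll, pitch, yaw] about the fixed x, y, z axes, in that order (R = Rz(yaw) Ry(pitch) Rx(roll)).
In Python, from bench import manip gives the robot as it stands. The module is installed in compiled form; this text tells all that it offers.
- The arm moves only by the shell command python3 -m jog 'ROWS' [FORCE]. ROWS is a JSON object of lists of equal length, an entry for each row: "dp": the shift along the tool's x, y, z as a fraction of full scale, a list of three; "twist": the turn, a rotation vector about the tool's x, y, z as a fraction of full scale, a list of three; "claw": the opening, from -1 (shut) to 1 (fully open). A call has exactly 10 rows; each row is the pose to reach, as a shift and turn from the pose commanded when the call began, along the tool's axes at that moment, turning the shorter way round; what a row does not reach only later rows make up. Full scale, the value 1, is 200 mm for a shift and pi rad for a turn. A row lasts 1/10 s, in which the tool goes at most 50 mm and 8.59 degrees, less where a joint would pass 70% of its speed; a pose out of reach is approached as far as the arm can. A call with a number of a shift or a turn outside -1 to 1 is refused whole. A call with a gripper value outside its range is refused whole. The fingers move at their own pace and stop on an object; FORCE is the grip in N (left out, the last holds). Time passes only in rows, so rows that repeat a pose let the fingers close, or fill a call up. It gives the time, the measured TCP pose, the force, the opening and the grip force at its end, in the units of the state.
- manip.get_state(): the state, without advancing time (a new reading comes with each control period).
- manip.grab_frame(name): name is "side" or "top"; returns the picture (420x560x3 uint8, red, green, blue); there is no depth.
- manip.camera_params(name): a dict with "K" (3x3 intrinsics, pixels), "R" (3x3) and "t" (3): a world point X has camera coordinates R X + t. Camera axes: x right, y down, z forward; pixel columns grow to the right and rows downward; lengths in m; the calibration is good to about 2 mm. A picture is of the moment at which its call begins. camera_params takes no time and is no camera call.
- manip.finish_job(): hands the job in; it is judged then, once.
The state is a dict: "clock": time; "qpos": joint angles; "dq": joint speeds; "joint_torque": joint torques, N m; "eef_pos": TCP position; "ee_rot": TCP orientation; "contact_force": force on the tool from outside, world axes, zero at the start; "moment": the same for the moment, N m; "grip_width": finger opening in m; "gripper_force": force on a finger pad.
Only numpy, scipy, OpenCV 4.12 (cv2) and the standard library are available. Lean on these libraries where they do the work, as an engineer would, in place of code of your own. Each camera call takes 0.05 s, during which the arm holds its last target. There are 200 camera calls.

### The job

Carry the two nested lids together by the inner lid's stem to the open canister of screws and lower them gently until the inner lid sits fully home. Then lift the outer lid alone, straight up by its collar, leaving the inner lid closed on the canister undisturbed, and finish while still holding the outer lid level in the gripper, at least 10 cm above where it sat, ready to be taken away for washing. Do not tip or push the canister away, and leave the other things on the bench alone.

Things in the scene. Friction and masses are not known exactly. Their poses are not given: they have to be found in the camera images.
- tin_mouth (a point): Centre of the open mouth of the canister, level with its rim: a plain grey round open tin with bright screws on its floor, 92 mm in outer diameter, inside diameter 83 mm, 60 mm high, 1.2 kg, loose, upright on the bench. z is up.
- inner_stem (a point): Grip point on the axis of the inner lid's upright round steel stem (14 mm diameter, rises 60 mm from the flange), 12 mm below its top, 52 mm above point inner_flange. The stem passes freely through the outer lid and stands 33 mm above its collar. The lids start nested on the bench, standing on the plug; lifting the stem lifts both. Each lid weighs 0.1 to 0.25 kg.
- inner_flange (a point): Centre of the underside of the inner lid's flange, level with the rim when home; z along the stem, up. The inner lid is a bare metal disc: flange 98 mm in diameter, 4 mm thick, and below it a chamfered plug, 78 mm in diameter, 12 mm deep, that enters the canister's mouth. Mostly hidden under the outer lid at first.
- outer_collar (a point): Centre of the outer lid's upright tubular collar (32 mm outside, 22 mm inside diameter, 24 mm high), 12 mm above the lid's plate; z up. The outer lid is a bare metal cap 108 mm in diameter: 3 mm plate resting loose on the inner flange, skirt of 102 mm inside diameter reaching 12 mm below the plate. Nested, this point is 19 mm above inner_flange.
- screw_tin: Bystander: low green tin with a white press lid, 68 mm in diameter, 44 mm high; origin at the centre of its underside.
- pencil: Bystander: flat red carpenter's pencil, 163 mm long, 14 mm wide, 8 mm thick, lying; origin under its middle, its length along y.
- tape_measure: Bystander: yellow tape measure, 39x90x64 mm; origin at the centre of its underside.

How it is judged:
On the way, in this order (a step that is already met when the one before it is completed fails the run):
1. both lids are lifted off the bench together, nested (z of outer_collar in the frame of inner_flange below 0.022 m and height (world z) of inner_flange above 0.035 m and contact force between the fingers and inner_lid above 0.5 N), for 0.2 s.
2. the inner lid is fully home on the canister, with the outer lid still nested over it (horizontal distance between inner_flange and tin_mouth below 0.005 m and z of inner_flange in the frame of tin_mouth below 0.003 m and angle between inner_flange's own z axis and vertical below 0.06 rad and z of outer_collar in the frame of inner_flange below 0.022 m), for 0.2 s.
3. the outer lid has left the inner lid, which stays home (horizontal distance between inner_flange and tin_mouth below 0.005 m and z of inner_flange in the frame of tin_mouth below 0.003 m and angle between inner_flange's own z axis and vertical below 0.06 rad and z of outer_collar in the frame of inner_flange above 0.035 m), for 0.1 s.
At the end, for the whole second after the job is handed in: Inner lid home on the upright canister (flange within 3 mm of the rim, 5 mm of centred, level within 0.06 rad), untouched by the robot; the fingers alone hold the outer lid still, level within 0.26 rad, at least 96 mm above where it sat (horizontal distance between inner_flange and tin_mouth below 0.005 m and z of inner_flange in the frame of tin_mouth below 0.003 m and angle between inner_flange's own z axis and vertical below 0.06 rad and z of outer_collar in the frame of inner_flange above 0.115 m and angle between outer_collar's own z axis and vertical below 0.26 rad and contact force between the fingers and outer_lid above 0.5 N and contact force between each of outer_lid, the arm, the fingers and inner_lid below 0.05 N and contact force between outer_lid and tin below 0.05 N and linear speed of outer_lid below 0.03 m/s and angle between tin_mouth's own z axis and vertical below 0.05 rad); the arm keeps its last pose, push and grip.
It fails at once if the outer lid comes off the inner lid while the inner lid is not home, or the inner lid is lifted from its seat with it (z of outer_collar in the frame of inner_flange above 0.029 m and (z of inner_flange in the frame of tin_mouth above 0.005 m or horizontal distance between inner_flange and tin_mouth above 0.008 m)).
It fails at once if the lids are let go over the canister before they are home (dropped) (horizontal distance between inner_flange and tin_mouth below 0.045 m and z of inner_flange in the frame of tin_mouth above 0.008 m and contact force between the fingers and inner_lid below 0.02 N).
It fails at once if the canister is pushed more than 25 mm or tipped (distance of tin_mouth from where it was at the start of the episode above 0.025 m or angle between tin_mouth's own z axis and vertical above 0.2 rad).
It fails at once if the small round tin, the pencil or the tape measure is pushed more than 20 mm (distance of any of screw_tin, pencil, tape_measure from where it was at the start of the episode above 0.02 m).
It also fails if it takes over 48 s, if anything falls off the work surface, if the arm or the gripper's body presses on something with over 40 N, if the wrist force passes 120 N, or if a joint passes its speed limit or range.

## Working session

There is one attempt and no reset: what is moved stays moved. The work goes in short steps, Python scripts to look and compute and a shell command to move; the robot and the scene stay as the last step left them, time stands still between calls to the robot, and variables do not carry over. Pictures are saved under pics/ and viewed, at most 10 in all, crops included, and the job is handed in when it is done.

```bash
mkdir -p pics; python3 - <<'E'
from bench import manip
import cv2,json
for n in("side","top"):
    im=manip.grab_frame(n); cv2.imwrite(f"pics/{n}0.png",im[:,:,::-1])
    p=manip.camera_params(n); print(n,p)
print(manip.get_state())
E
```

```text
side {'K': array([[463.59869834,   0.        , 282.03415163],
       [  0.        , 463.59869834, 212.16246176],
       [  0.        ,   0.        ,   1.        ]]), 'R': array([[-0.9942875 , -0.10574804,  0.01448152],
       [-0.05813983,  0.42281   , -0.90435141],
       [ 0.08951046, -0.90002725, -0.42654287]]), 't': array([0.5634386 , 0.1405405 , 0.77499953])}
top {'K': array([[438.03595053,   0.        , 279.19111176],
       [  0.        , 438.03595053, 203.33249001],
       [  0.        ,   0.        ,   1.        ]]), 'R': array([[ 0.02291931, -0.99929545, -0.02972055],
       [-0.98967077, -0.01847039, -0.14216403],
       [ 0.14151492,  0.03267186, -0.98939683]]), 't': array([-0.07588919,  0.61960974,  0.84127612])}
{'clock': 0.1, 'qpos': array([ 1.17789536e+00,  8.78999731e-02,  1.37207276e+00, -1.51894316e-05,
        1.68360559e+00, -1.03115287e-01]), 'dq': array([ 5.27083678e-05, -1.29414499e-03, -1.50011910e-03, -1.14006476e-03,
        8.17268948e-04,  1.55120608e-03]), 'joint_torque': array([ 1.41681263e-03, -3.41253483e+01, -3.03300440e+01,  7.19079422e-02,
        3.04622948e-02, -1.17747486e-04]), 'eef_pos': array([0.15697783, 0.52657807, 0.18682635]), 'ee_rot': array([-3.13961598e+00, -1.89373884e-04,  2.85180509e+00]), 'contact_force': array([ 0.13442247, -0.11505015, -0.02582182]), 'moment': array([-0.04407683, -0.02766532,  0.00268544]), 'gripper_force': 0.0, 'grip_width': 0.0936477228017979}
```

View pics/side0.png

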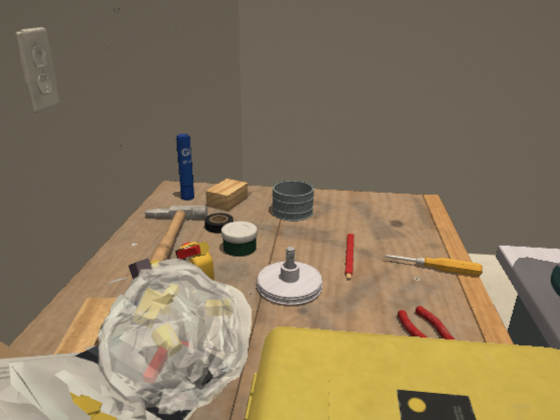

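View pics/top0.png

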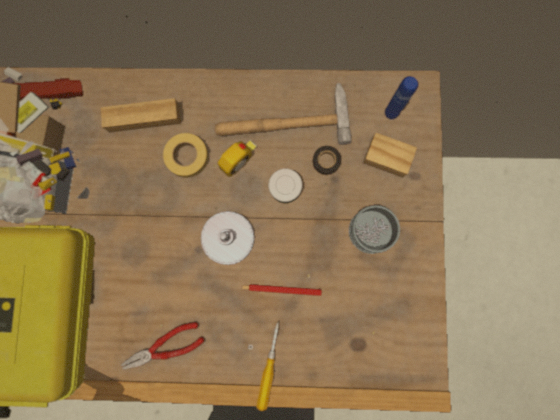

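Side view: nested lids at about (290,280), stem top (290,249), canister (293,200). Top view: lids at (228,237), canister (375,229), pencil (285,290), white-lidded tin (285,185). Next I'll measure with masks and check them on enlarged crops.

```bash
cat > h.py <<'E'
import numpy as np,cv2
from bench import manip
def cam(n):
    p=manip.camera_params(n); return p["K"],p["R"],p["t"]
def ray(n,uv):
    K,R,t=cam(n); d=R.T@np.linalg.solve(K,[uv[0],uv[1],1.]); return -R.T@t,d/np.linalg.norm(d)
def plane(n,uv,z):
    c,d=ray(n,uv); return c+d*(z-c[2])/d[2]
def tri(a,b):
    (c1,d1),(c2,d2)=ray("top",a),ray("side",b)
    s=np.linalg.lstsq(np.c_[d1,-d2],c2-c1,rcond=None)[0]
    p,q=c1+s[0]*d1,c2+s[1]*d2
    return (p+q)/2,np.linalg.norm(p-q)
def crop(im,x0,y0,w,h,k): return cv2.resize(im[y0:y0+h,x0:x0+w],None,fx=k,fy=k,interpolation=cv2.INTER_CUBIC)
def blob(im,x0,y0,w,h,smax,vmin):
    hsv=cv2.cvtColor(im[y0:y0+h,x0:x0+w],cv2.COLOR_BGR2HSV)
    m=((hsv[...,1]<smax)&(hsv[...,2]>vmin)).astype(np.uint8)
    m=cv2.morphologyEx(m,cv2.MORPH_CLOSE,np.ones((3,3)))
    cs,_=cv2.findContours(m,cv2.RETR_EXTERNAL,cv2.CHAIN_APPROX_NONE)
    c=max(cs,key=cv2.contourArea)+np.array([x0,y0]); return c,m
E
python3 - <<'E'
from h import *
T=cv2.imread("pics/top0.png");S=cv2.imread("pics/side0.png")
rows=[]
def show(im,x,y,w,h,smax,vmin,nm):
    c,m=blob(im,x,y,w,h,smax,vmin); e=cv2.fitEllipse(c); print(nm,e,cv2.boundingRect(c))
    return np.hstack([crop(im,x,y,w,h,5),cv2.cvtColor(crop(m*255,0,0,w,h,5),cv2.COLOR_GRAY2BGR)])
a=show(T,190,200,76,76,60,110,"lidT"); b=show(T,337,195,76,70,70,40,"tinT")
c=show(S,250,240,80,65,60,110,"lidS"); d=show(S,262,175,64,50,70,40,"tinS")
for nm,p,q in(("A",a,b),("B",c,d)):
    w=max(p.shape[1],q.shape[1]); f=lambda i:cv2.copyMakeBorder(i,0,0,0,w-i.shape[1],cv2.BORDER_CONSTANT)
    r=np.vstack([f(p),f(q)]); r=cv2.resize(r,None,fx=.8,fy=.8); print(r.shape); cv2.imwrite(f"pics/{nm}.png",r)
E
```

```text
lidT ((227.06658935546875, 237.49668884277344), (52.204708099365234, 53.04933166503906), 37.30238723754883) (201, 211, 53, 54)
tinT ((374.18408203125, 229.19076538085938), (47.223838806152344, 50.74227523803711), 69.94934844970703) (349, 205, 51, 49)
lidS ((289.4822692871094, 283.2576904296875), (42.10380935668945, 66.5621566772461), 92.59811401367188) (257, 261, 66, 44)
tinS ((293.0627746582031, 193.92491149902344), (50.40518569946289, 62.241676330566406), 86.7975845336914) (262, 175, 64, 46)
(584, 608, 3)
(460, 640, 3)
```

View pics/A.png

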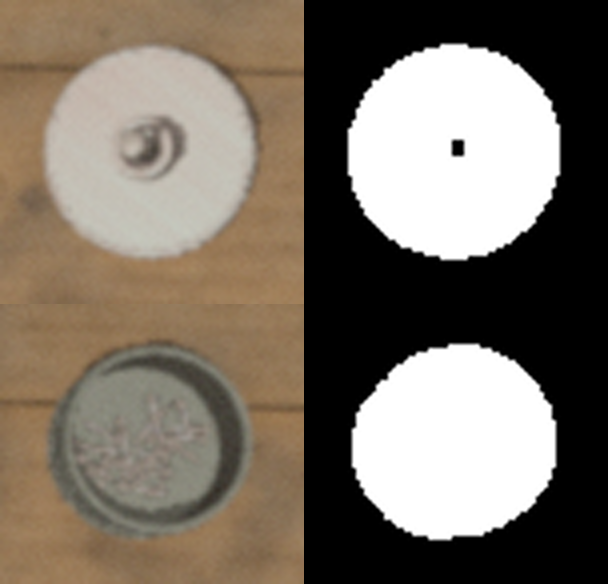

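View pics/B.png

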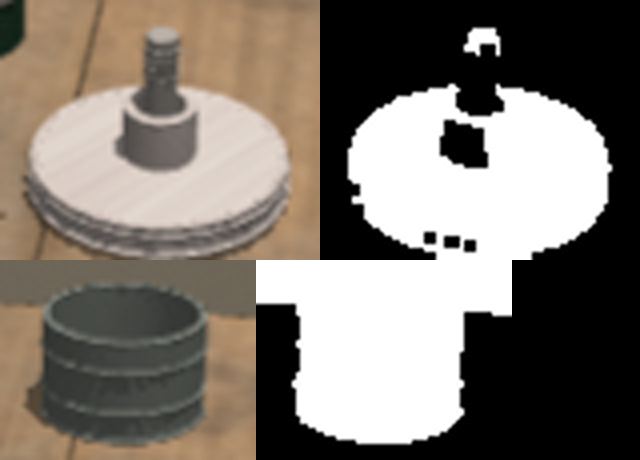

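The crops (4x) show the stem top at about (225,237) top / (290.5,248.5) side. The canister rim is about (376,228) top / (293,188) side, and its outer wall shows on the left in the top view.

```bash
python3 - <<'E'
from h import *
from scipy.optimize import least_squares
T=cv2.imread("pics/top0.png")
def circ(pts,r=None):
    f=lambda p:np.hypot(pts[:,0]-p[0],pts[:,1]-p[1])-p[2]
    s=least_squares(f,[*pts.mean(0)[:2],.05],loss="soft_l1",f_scale=.001); return s.x.round(4),np.abs(s.fun).mean().round(5)
print("stem top",tri((224.8,236.8),(290.5,248.5)),"collar top",tri((227.2,237),(290.3,267)),"rim",tri((376.1,228),(293,188)))
cL,_=blob(T,190,200,76,76,60,110); cT,_=blob(T,337,195,76,70,70,40)
L=np.array([plane("top",p+.0,.019) for p in cL[:,0].astype(float)]); print("lid z.019",circ(L))
g=cT[:,0].astype(float)
for z in(0,.06):
    P=np.array([plane("top",p,z) for p in g]); 
    ang=np.degrees(np.arctan2(-(g[:,1]-229),g[:,0]-374.5))
    k=(ang>-40)&(ang<110) if z else (ang<-110)|(ang>170)|((ang>-150)&(ang<-90))
    print("tin z",z,circ(P[k]))
print("cams",[-cam(n)[1].T@cam(n)[2] for n in("top","side")])
K,R,t=cam("top")
for n in("top","side"):
    K,R,t=cam(n)
    for X in([.4795,.034,.019],[.4795,.034,.076]): q=K@(R@np.array(X)+t);print(n,X,q[:2]/q[2])
for u in((288,185,.044),(285,290,.008),(235,158,.06)): print(plane("top",u[:2],u[2]).round(3))
E
```

```text
stem top (array([0.54948115, 0.03986204, 0.07308039]), np.float64(0.00022756384171022134)) collar top (array([0.55018787, 0.04038607, 0.03811792]), np.float64(0.0021783160654947793)) rim (array([ 0.57183051, -0.25396087,  0.05945802]), np.float64(0.003537621795333498))
lid z.019 (array([0.5519, 0.0437, 0.0543]), np.float64(0.00048))
tin z 0 (array([ 0.5734, -0.2551,  0.0465]), np.float64(0.00047))
tin z 0.06 (array([ 0.5733, -0.2533,  0.0454]), np.float64(0.00046))
cams [array([ 0.49589585, -0.09187735,  0.91818667]), array([0.49902039, 0.6976813 , 0.44950907])]
top [0.4795, 0.034, 0.019] [230.32847108 272.97714393]
top [0.4795, 0.034, 0.076] [226.13985216 273.42992549]
side [0.4795, 0.034, 0.019] [331.62820428 277.52158384]
side [0.4795, 0.034, 0.076] [333.7323902 247.9700148]
[ 0.659 -0.08   0.044]
[ 0.448 -0.078  0.008]
[0.709 0.028 0.06 ]
```

Measured stem top is about (0.550, 0.041, 0.074) and the rim centre about (0.573, -0.254, 0.060), both agreeing with the text. First move: raise 140 mm and turn the tool so its y lies along world x.

```bash
python3 -m jog '{"dp":[[0,0,-0.1],[0,0,-0.25],[0,0,-0.4],[0,0,-0.55],[0,0,-0.7],[0,0,-0.7],[0,0,-0.7],[0,0,-0.7],[0,0,-0.7],[0,0,-0.7]],"twist":[[0,0,0.04],[0,0,0.08],[0,0,0.12],[0,0,0.165],[0,0,0.21],[0,0,0.255],[0,0,0.3],[0,0,0.345],[0,0,0.39],[0,0,0.408]],"claw":[1,1,1,1,1,1,1,1,1,1]}' 10
```

```text
clock: 1.1
eef_pos: [0.1571, 0.5269, 0.3272]
ee_rot: [-3.141, 0.001, 1.566]
contact_force: [-0.2, 0.3, 0.1]
grip_width: 0.0938
gripper_force: 0.0
```

```bash
R='"twist":[[0,0,0],[0,0,0],[0,0,0],[0,0,0],[0,0,0],[0,0,0],[0,0,0],[0,0,0],[0,0,0],[0,0,0]]'; 
python3 -m jog '{"dp":[[-0.05,0.04,0],[-0.15,0.12,0],[-0.27,0.22,0],[-0.39,0.32,0],[-0.51,0.41,0],[-0.63,0.51,0],[-0.75,0.61,0],[-0.87,0.7,0],[-0.97,0.78,0],[-1,0.81,0]],"twist":[[0,0,0],[0,0,0],[0,0,0],[0,0,0],[0,0,0],[0,0,0],[0,0,0],[0,0,0],[0,0,0],[0,0,0]],"claw":[1,1,1,1,1,1,1,1,1,1]}' && python3 -m jog '{"dp":[[-0.05,0.04,0],[-0.15,0.12,0],[-0.27,0.22,0],[-0.39,0.32,0],[-0.51,0.41,0],[-0.63,0.51,0],[-0.75,0.61,0],[-0.87,0.7,0],[-0.97,0.78,0],[-1,0.81,0]],"twist":[[0,0,0],[0,0,0],[0,0,0],[0,0,0],[0,0,0],[0,0,0],[0,0,0],[0,0,0],[0,0,0],[0,0,0]],"claw":[1,1,1,1,1,1,1,1,1,1]}'
```

```text
clock: 2.1
eef_pos: [0.3201, 0.3247, 0.3279]
ee_rot: [3.141, 0.001, 1.568]
contact_force: [-0.3, -0.4, 0.5]
grip_width: 0.0941
gripper_force: 0.0
clock: 3.1
eef_pos: [0.4818, 0.1255, 0.3271]
ee_rot: [-3.14, 0.0, 1.569]
contact_force: [1.4, 0.6, -0.8]
grip_width: 0.0937
gripper_force: 0.0
```

```bash
python3 -m jog '{"dp":[[-0.1,0.08,0],[-0.25,0.2,0],[-0.38,0.3,0.05],[-0.42,0.34,0.15],[-0.42,0.34,0.3],[-0.42,0.34,0.45],[-0.42,0.34,0.6],[-0.42,0.34,0.75],[-0.42,0.34,0.9],[-0.42,0.34,0.98]],"twist":[[0,0,0],[0,0,0],[0,0,0],[0,0,0],[0,0,0],[0,0,0],[0,0,0],[0,0,0],[0,0,0],[0,0,0]],"claw":[1,1,1,1,1,1,1,1,1,1]}'; python3 - <<'E'
from h import *
import numpy as np
a=manip.grab_frame("side")[:,:,::-1];b=manip.grab_frame("top")[:,:,::-1]
cv2.imwrite("pics/c.png",np.hstack([crop(a,220,170,140,140,2.8),crop(b,150,160,140,140,2.8)]))
print(manip.get_state()["eef_pos"])
E
```

```text
clock: 4.1
eef_pos: [0.5468, 0.0442, 0.1286]
ee_rot: [-3.137, -0.001, 1.572]
contact_force: [0.3, -0.2, -0.3]
grip_width: 0.0938
gripper_force: 0.0
[0.54634334 0.04402609 0.12843353]
```

View pics/c.png

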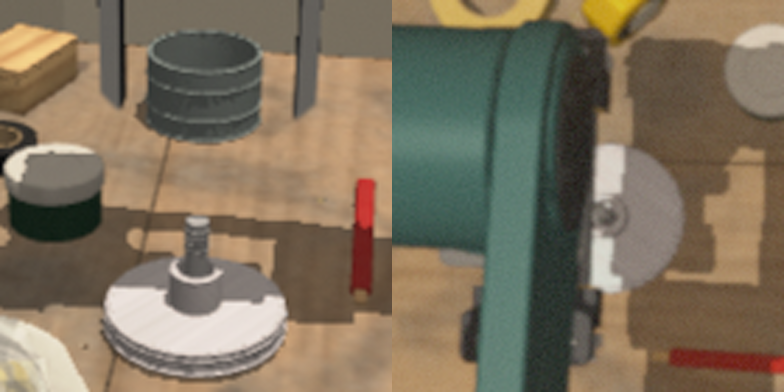

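Fingers straddle the stem in the side crop (tips near (262,208) and (327,211) px), with the stem slightly left of their midpoint. I'll check by projecting the tips.

```bash
python3 - <<'E'
from h import *
s=manip.get_state();print(s["eef_pos"],s["ee_rot"],s["qpos"])
K,R,t=cam("side")
for X in(s["eef_pos"]-[0,0,.022],[.5495,.04,.074],[.5505,.041,.074],[.5519,.0437,.076]):
    q=K@(R@np.array(X)+t);print(q[:2]/q[2])
E
```

```text
[0.54634334 0.04402609 0.12843353] [-3.13460437e+00 -8.40971940e-04  1.57186818e+00] [-2.34900030e-02  1.07717194e-01  1.46635801e+00  6.69075726e-04
  1.57452428e+00 -2.45646404e-02]
[292.76446768 231.69923416]
[290.56284327 248.05765173]
[289.89724931 248.31982653]
[288.91480385 248.0104808 ]
```

```bash
python3 - <<'E'
from h import *
a=np.ascontiguousarray(manip.grab_frame("side")[:,:,::-1]);b=np.ascontiguousarray(manip.grab_frame("top")[:,:,::-1])
old=cv2.imread("pics/c.png"); n=np.hstack([crop(a,220,170,140,140,2.8),crop(b,150,160,140,140,2.8)])
d=cv2.absdiff(old,n).max(2)>40; print(d[:,:392].sum(),d[:,392:].sum())
s=manip.get_state(); e=s["eef_pos"]; print(e)
for nm,im in(("side",a),("top",b)):
    K,R,t=cam(nm)
    for z in(-.022,-.003,.02,.06):
        for y in(-.06,-.047,.047,.06):
            q=K@(R@(e+[y,0,z])+t);q=q[:2]/q[2]; cv2.circle(im,(int(q[0]+.5),int(q[1]+.5)),1,(0,0,255) if z<0 else (255,0,255),-1)
cv2.imwrite("pics/d.png",np.hstack([crop(a,220,130,140,170,2.8),crop(b,150,150,140,170,2.8)]))
E
```

```text
322 1040
[0.54880696 0.04364845 0.13230707]
```

View pics/d.png

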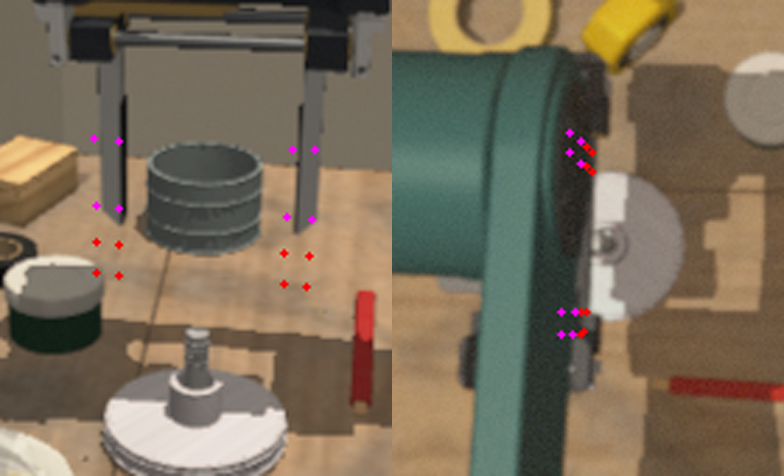

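The drawn tips (red) don't match the visible fingers, which end about 19 px higher in the side view. I'll check this numerically against both views before going down.

```bash
python3 - <<'E'
from h import *
s=manip.get_state(); e=s["eef_pos"]; print(e,s["ee_rot"],s["contact_force"])
def pr(nm,X):
    K,R,t=cam(nm); q=K@(R@np.array(X)+t);return (q[:2]/q[2]).round(1)
T=lambda x,y:((x-392)/2.8+150,y/2.8+150); S=lambda x,y:(x/2.8+220,y/2.8+130)
for z in(.21,.24,.27): print("top body corner at z",z,plane("top",T(608,60),z), "lower",plane("top",T(597,388),z))
for z in(.11,.13,.15,.17): print("side tips",z,plane("side",S(120,222),z),plane("side",S(302,232),z))
for dz in(.075,.115): print("pred body corners top",pr("top",e+[.0885,-.0375,dz]),pr("top",e+[-.0885,-.0375,dz]),"seen",T(608,60),T(597,388))
E
```

```text
[0.54880696 0.04364845 0.13230707] [ 3.14149085e+00 -4.52178760e-04  1.57139537e+00] [-0.99763997  0.04889821  0.41462887]
top body corner at z 0.21 [0.64898246 0.01901762 0.21      ] lower [0.45815614 0.01769751 0.21      ]
top body corner at z 0.24 [0.64249744 0.01431992 0.24      ] lower [0.45975486 0.01305574 0.24      ]
top body corner at z 0.27 [0.63601243 0.00962222 0.27      ] lower [0.46135358 0.00841396 0.27      ]
side tips 0.11 [ 0.60453086 -0.02580913  0.11      ] [ 0.49197178 -0.026645    0.11      ]
side tips 0.13 [0.59831539 0.01681067 0.13      ] [0.492387   0.01602404 0.13      ]
side tips 0.15 [0.59209992 0.05943047 0.15      ] [0.49280222 0.05869308 0.15      ]
side tips 0.17 [0.58588445 0.10205027 0.17      ] [0.49321745 0.10136212 0.17      ]
pred body corners top [234.8 178.8] [230.7 287.3] seen (227.14285714285717, 171.42857142857144) (223.21428571428572, 288.57142857142856)
pred body corners top [231.5 173.8] [227.  288.6] seen (227.14285714285717, 171.42857142857144) (223.21428571428572, 288.57142857142856)
```

Visible tips put the fingers near z≈0.145 rather than the 0.110 expected from the state. Descending to TCP z=0.070 and closing softly is safe under either reading, and it will settle which is right.

```bash
python3 -m jog '{"dp":[[-0.01,0.01,0.03],[-0.01,0.01,0.06],[-0.01,0.01,0.1],[-0.01,0.01,0.14],[-0.01,0.01,0.18],[-0.01,0.01,0.22],[-0.01,0.01,0.26],[-0.01,0.01,0.29],[-0.01,0.01,0.31],[-0.01,0.01,0.31]],"twist":[[0,0,0],[0,0,0],[0,0,0],[0,0,0],[0,0,0],[0,0,0],[0,0,0],[0,0,0],[0,0,0],[0,0,0]],"claw":[1,1,1,1,1,1,1,1,1,1]}'; python3 - <<'E'
from h import *
a=manip.grab_frame("side")[:,:,::-1];b=manip.grab_frame("top")[:,:,::-1]
cv2.imwrite("pics/e.png",np.hstack([crop(a,220,170,140,140,2.8),crop(b,150,160,140,140,2.8)]))
E
```

```text
clock: 5.3
eef_pos: [0.5504, 0.0408, 0.0691]
ee_rot: [-3.14, -0.0, 1.57]
contact_force: [0.7, 0.1, 1.0]
grip_width: 0.0938
gripper_force: 0.0
```

View pics/e.png

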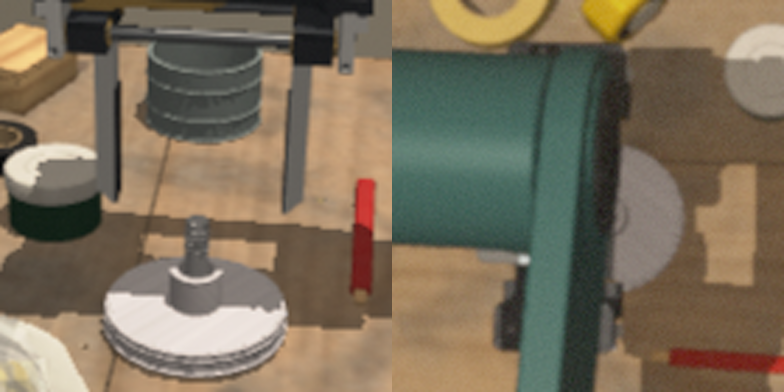

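The visible tips sit just above the stem top (rows ~244 against 248). A soft close tells whether the stem is between the pads.

```bash
python3 -m jog '{"dp":[[0,0,0],[0,0,0],[0,0,0],[0,0,0],[0,0,0],[0,0,0],[0,0,0],[0,0,0],[0,0,0],[0,0,0]],"twist":[[0,0,0],[0,0,0],[0,0,0],[0,0,0],[0,0,0],[0,0,0],[0,0,0],[0,0,0],[0,0,0],[0,0,0]],"claw":[0,-0.5,-1,-1,-1,-1,-1,-1,-1,-1]}' 5
```

```text
clock: 6.4
eef_pos: [0.5508, 0.0408, 0.0699]
ee_rot: [3.142, -0.0, 1.57]
contact_force: [-0.0, -0.3, 0.7]
grip_width: 0.0176
gripper_force: 0.0
```

```bash
python3 -m jog '{"dp":[[0,0,0],[0,0,0],[0,0,0],[0,0,0],[0,0,0],[0,0,0],[0,0,0],[0,0,0],[0,0,0],[0,0,0]],"twist":[[0,0,0],[0,0,0],[0,0,0],[0,0,0],[0,0,0],[0,0,0],[0,0,0],[0,0,0],[0,0,0],[0,0,0]],"claw":[-1,-1,-1,-1,-1,-1,-1,-1,-1,-1]}' 5; python3 - <<'E'
from h import *
a=manip.grab_frame("side")[:,:,::-1]; cv2.imwrite("pics/f.png",crop(a,230,190,120,120,5))
E
```

```text
clock: 7.4
eef_pos: [0.5508, 0.0408, 0.0699]
ee_rot: [-3.142, -0.0, 1.57]
contact_force: [0.0, -0.5, -0.3]
grip_width: 0.0007
gripper_force: 0.0
```

View pics/f.png

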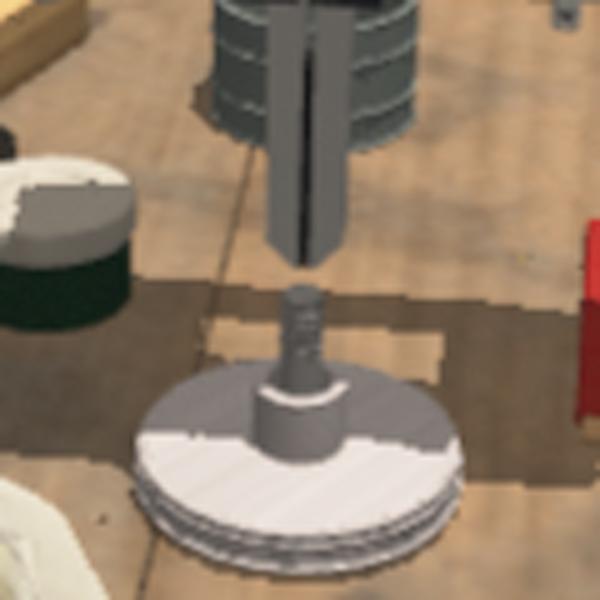

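The jaws shut with nothing between them and the stem is still 5 px below the tips. So the real fingertips are about 36 mm higher than the state says, with x well aligned. I'll open half, go down about 34 mm and close softly; stopping at 14 mm means stem, 32 mm means collar.

```bash
python3 -m jog '{"dp":[[0,0,0],[0,0,0],[0,0,0],[0,0,0],[0,0,0],[0,0,0],[0,0,0.05],[0,0,0.1],[0,0,0.15],[0,0,0.17]],"twist":[[0,0,0],[0,0,0],[0,0,0],[0,0,0],[0,0,0],[0,0,0],[0,0,0],[0,0,0],[0,0,0],[0,0,0]],"claw":[0.1,0.1,0.1,0.1,0.1,0.1,0.1,0.1,0.1,0.1]}' 5 && python3 -m jog '{"dp":[[0,0,0],[0,0,0],[0,0,0],[0,0,0],[0,0,0],[0,0,0],[0,0,0],[0,0,0],[0,0,0],[0,0,0]],"twist":[[0,0,0],[0,0,0],[0,0,0],[0,0,0],[0,0,0],[0,0,0],[0,0,0],[0,0,0],[0,0,0],[0,0,0]],"claw":[-0.2,-0.4,-0.6,-0.65,-0.7,-0.75,-0.8,-0.85,-1,-1]}' 5
```

```text
clock: 8.45
eef_pos: [0.5494, 0.0408, 0.0335]
ee_rot: [-3.138, -0.0, 1.57]
contact_force: [-0.2, -0.9, 0.3]
grip_width: 0.0517
gripper_force: 0.0
clock: 9.45
eef_pos: [0.5514, 0.0408, 0.0363]
ee_rot: [3.14, -0.0, 1.57]
contact_force: [0.5, 0.1, 1.9]
grip_width: 0.0142
gripper_force: 5.0
```

Stem gripped at 14.2 mm, so it is centred along x. I'll regrip turned 90° to centre along y as well.

```bash
python3 -m jog '{"dp":[[0,0,0],[0,0,0],[0,0,0],[0,0,0],[0,0,0],[0,0,0],[0,0,0],[0,0,0],[0,0,0],[0,0,0]],"twist":[[0,0,0],[0,0,0],[0,0,0],[0,0,0.03],[0,0,0.07],[0,0,0.11],[0,0,0.15],[0,0,0.19],[0,0,0.23],[0,0,0.25]],"claw":[-0.1,-0.1,-0.1,-0.1,-0.1,-0.1,-0.1,-0.1,-0.1,-0.1]}' 5 && python3 -m jog '{"dp":[[0,0,0],[0,0,0],[0,0,0],[0,0,0],[0,0,0],[0,0,0],[0,0,0],[0,0,0],[0,0,0],[0,0,0]],"twist":[[0,0,0.04],[0,0,0.08],[0,0,0.12],[0,0,0.16],[0,0,0.2],[0,0,0.23],[0,0,0.25],[0,0,0.25],[0,0,0.25],[0,0,0.25]],"claw":[-0.1,-0.1,-0.1,-0.1,-0.1,-0.1,-0.1,-0.3,-0.5,-0.6]}' 5 && python3 -m jog '{"dp":[[0,0,0],[0,0,0],[0,0,0],[0,0,0],[0,0,0],[0,0,0],[0,0,0],[0,0,0],[0,0,0],[0,0,0]],"twist":[[0,0,0],[0,0,0],[0,0,0],[0,0,0],[0,0,0],[0,0,0],[0,0,0],[0,0,0],[0,0,0],[0,0,0]],"claw":[-0.7,-0.75,-0.8,-0.85,-0.9,-1,-1,-1,-1,-1]}' 30
```

```text
clock: 10.45
eef_pos: [0.5504, 0.0408, 0.0356]
ee_rot: [-3.141, 0.001, 0.781]
contact_force: [0.3, 0.5, -0.7]
grip_width: 0.0424
gripper_force: 0.0
clock: 11.45
eef_pos: [0.5507, 0.0408, 0.0358]
ee_rot: [-3.141, 0.0, 0.0]
contact_force: [-0.4, 0.3, 1.2]
grip_width: 0.0215
gripper_force: 0.0
clock: 12.45
eef_pos: [0.5507, 0.0407, 0.0358]
ee_rot: [3.142, 0.0, -0.001]
contact_force: [0.7, 0.7, -2.2]
grip_width: 0.0134
gripper_force: 30.0
```

```bash
python3 -m jog '{"dp":[[0,0,-0.02],[0,0,-0.05],[0,0,-0.1],[0,0,-0.17],[0,0,-0.25],[0,0,-0.33],[0,0,-0.42],[0,0,-0.51],[0,0,-0.58],[0,0,-0.6]],"twist":[[0,0,0],[0,0,0],[0,0,0],[0,0,0],[0,0,0],[0,0,0],[0,0,0],[0,0,0],[0,0,0],[0,0,0]],"claw":[-1,-1,-1,-1,-1,-1,-1,-1,-1,-1]}' 30; python3 - <<'E'
from h import *
S0=lambda P,z:np.array([plane("side",p,z) for p in P]).round(4)
L=S0([(256.75,280),(322.5,280),(289.5,261.25),(288.75,297.5)],.019);T=S0([(272.5,188.75),(313.75,190),(293.25,180.75),(293.25,196.25)],.06)
print(L,"\n",T); print("lid",(L[0]+L[1])/2,(L[2]+L[3])/2,"tin",(T[0]+T[1])/2,(T[2]+T[3])/2)
Tm=np.ascontiguousarray(manip.grab_frame("top")[:,:,::-1]); a=manip.grab_frame("side")[:,:,::-1]
cv2.imwrite("pics/g.png",np.hstack([crop(a,220,170,140,140,2.8),crop(Tm,300,170,140,140,2.8)]))
E
```

```text
clock: 13.45
eef_pos: [0.5522, 0.0407, 0.1591]
ee_rot: [3.141, -0.005, -0.001]
contact_force: [0.1, -0.1, -3.9]
grip_width: 0.0135
gripper_force: 30.0
[[ 0.603   0.0574  0.019 ]
 [ 0.4946  0.0434  0.019 ]
 [ 0.5546 -0.009   0.019 ]
 [ 0.5458  0.0995  0.019 ]] 
 [[ 0.6144 -0.2416  0.06  ]
 [ 0.5237 -0.2472  0.06  ]
 [ 0.5731 -0.2963  0.06  ]
 [ 0.5655 -0.2063  0.06  ]]
lid [0.5488 0.0504 0.019 ] [0.5502  0.04525 0.019  ] tin [ 0.56905 -0.2444   0.06   ] [ 0.5693 -0.2513  0.06  ]
```

View pics/g.png

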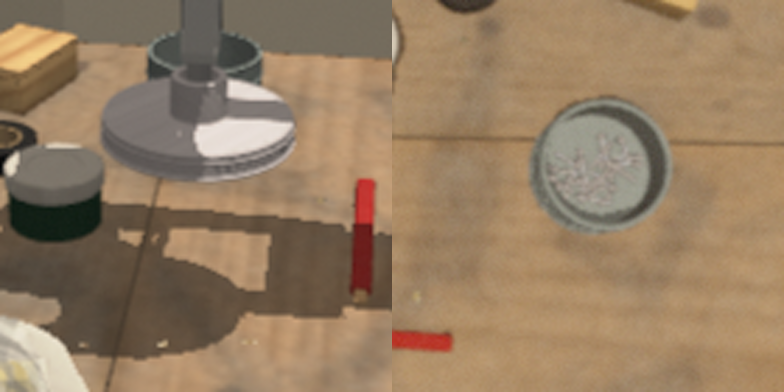

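Both lids hang level and nested (total ≈0.4 kg). Tin minus lid, differenced in both cameras, is about (+20.5, -297.5) mm, so I carry them over in two calls.

```bash
python3 -m jog '{"dp":[[0,0.03,0],[0.01,0.08,0],[0.01,0.15,0],[0.02,0.23,0],[0.02,0.32,0],[0.03,0.41,0],[0.03,0.5,0],[0.04,0.59,0],[0.05,0.67,0],[0.05,0.75,0]],"twist":[[0,0,0],[0,0,0],[0,0,0],[0,0,0],[0,0,0],[0,0,0],[0,0,0],[0,0,0],[0,0,0],[0,0,0]],"claw":[-1,-1,-1,-1,-1,-1,-1,-1,-1,-1]}' 30 && python3 -m jog '{"dp":[[0,0.08,0],[0.01,0.17,0],[0.01,0.27,0],[0.02,0.37,0],[0.03,0.47,0],[0.04,0.57,0],[0.05,0.65,0],[0.05,0.7,0],[0.05,0.73,0],[0.05,0.737,0]],"twist":[[0,0,0],[0,0,0],[0,0,0],[0,0,0],[0,0,0],[0,0,0],[0,0,0],[0,0,0],[0,0,0],[0,0,0]],"claw":[-1,-1,-1,-1,-1,-1,-1,-1,-1,-1]}' 30 && python3 -m jog '{"dp":[[0,0,0.02],[0,0,0.05],[0,0,0.08],[0,0,0.11],[0,0,0.13],[0,0,0.15],[0,0,0.15],[0,0,0.15],[0,0,0.15],[0,0,0.15]],"twist":[[0,0,0],[0,0,0],[0,0,0],[0,0,0],[0,0,0],[0,0,0],[0,0,0],[0,0,0],[0,0,0],[0,0,0]],"claw":[-1,-1,-1,-1,-1,-1,-1,-1,-1,-1]}' 30; python3 - <<'E'
from h import *
a=manip.grab_frame("side")[:,:,::-1];b=manip.grab_frame("top")[:,:,::-1]
cv2.imwrite("pics/i.png",np.hstack([crop(a,245,130,95,95,4.2),crop(b,325,180,95,95,4.2)])); print(manip.get_state()["eef_pos"])
E
```

```text
clock: 14.55
eef_pos: [0.5607, -0.1111, 0.1556]
ee_rot: [-3.142, 0.0, -0.002]
contact_force: [0.5, -0.1, -3.8]
grip_width: 0.0131
gripper_force: 30.0
clock: 15.55
eef_pos: [0.5705, -0.2571, 0.1557]
ee_rot: [-3.141, 0.0, -0.001]
contact_force: [-0.0, 0.6, -4.4]
grip_width: 0.0135
gripper_force: 30.0
clock: 16.55
eef_pos: [0.5708, -0.2568, 0.1263]
ee_rot: [3.141, -0.001, -0.001]
contact_force: [0.4, 0.5, -3.5]
grip_width: 0.0132
gripper_force: 30.0
[ 0.57072103 -0.25673127  0.12617539]
```

View pics/i.png

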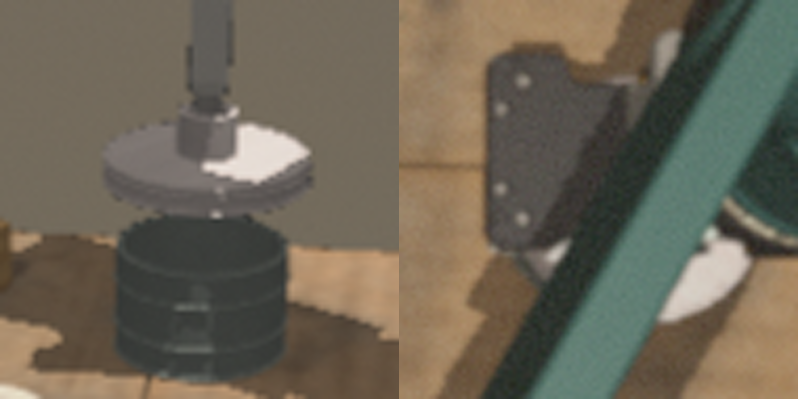

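The side crop shows the lids level above the rim: lid extremes 103–313 px in the crop, rim extremes 117–287. That was the last picture I may view, so the rest is numeric. I'll compare the lid and tin axes from edge points.

```bash
python3 - <<'E'
from h import *
from scipy.optimize import least_squares
def pr(nm,X):
    K,R,t=cam(nm); q=K@(R@np.array(X)+t);return (q[:2]/q[2]).round(2)
e=manip.get_state()["eef_pos"]
zl=.1263-.0358+.019  # plate top
for n,x,y,z,r in(("lid",e[0],e[1],zl,.054),("tin",.5712,-.2568,.06,.046)):
    a=np.linspace(0,2*np.pi,361); P=np.array([pr("side",[x+r*np.cos(t),y+r*np.sin(t),z]) for t in a])
    print(n,"pred side cols",P[:,0].min(),P[:,0].max(),"rows",P[:,1].min(),P[:,1].max())
f=lambda x,y:(245+(x+.5)/4.2-.5,130+(y+.5)/4.2-.5)
print("seen lid",f(103,120),f(313,212),"tin",f(117,213),f(287,275))
b=np.ascontiguousarray(manip.grab_frame("top")[:,:,::-1]); hsv=cv2.cvtColor(b,cv2.COLOR_BGR2HSV)
m=((hsv[...,1]<45)&(hsv[...,2]>140)).astype(np.uint8); m[:232]=0;m[265:]=0;m[:,:380]=0;m[:,415:]=0
cs,_=cv2.findContours(m,cv2.RETR_EXTERNAL,cv2.CHAIN_APPROX_NONE); c=max(cs,key=cv2.contourArea)[:,0].astype(float)
h=cv2.convexHull(c.astype(np.int32))[:,0]; print("hull",h.tolist())
P=np.array([plane("top",p,zl) for p in c]); d=np.hypot(P[:,0]-e[0],P[:,1]-e[1]); k=abs(d-.054)<.006
s=least_squares(lambda p:np.hypot(P[k,0]-p[0],P[k,1]-p[1])-.0543,e[:2],loss="soft_l1",f_scale=.0007)
print("lid centre by top arc",s.x,k.sum(),"tcp",e, "tin same way .5733,-.2533")
E
```

```text
lid pred side cols 268.59 318.2 rows 158.21 174.96
tin pred side cols 271.93 313.3 rows 179.7 195.36
seen lid (269.14285714285717, 158.1904761904762) (319.1428571428571, 180.0952380952381) tin (272.4761904761905, 180.33333333333331) (312.95238095238096, 195.09523809523807)
hull [[399, 234], [406, 238], [408, 242], [407, 244], [403, 249], [397, 253], [395, 254], [389, 256], [387, 256], [387, 254], [390, 248], [398, 234]]
lid centre by top arc [ 0.57221316 -0.25518174] 27 tcp [ 0.57072103 -0.25673127  0.12617539] tin same way .5733,-.2533
```

Relative to the tin, the lids sit about 1.2 mm short in x and 0.8 mm in y. I'll correct that and lower to just above plug entry (home TCP z ≈ 0.084).

```bash
python3 -m jog '{"dp":[[0.006,-0.004,0],[0.006,-0.004,0.02],[0.006,-0.004,0.04],[0.006,-0.004,0.06],[0.006,-0.004,0.08],[0.006,-0.004,0.1],[0.006,-0.004,0.115],[0.006,-0.004,0.13],[0.006,-0.004,0.13],[0.006,-0.004,0.13]],"twist":[[0,0,0],[0,0,0],[0,0,0],[0,0,0],[0,0,0],[0,0,0],[0,0,0],[0,0,0],[0,0,0],[0,0,0]],"claw":[-1,-1,-1,-1,-1,-1,-1,-1,-1,-1]}' 30 && python3 -m jog '{"dp":[[0,0,0.005],[0,0,0.01],[0,0,0.015],[0,0,0.02],[0,0,0.025],[0,0,0.03],[0,0,0.035],[0,0,0.035],[0,0,0.035],[0,0,0.035]],"twist":[[0,0,0],[0,0,0],[0,0,0],[0,0,0],[0,0,0],[0,0,0],[0,0,0],[0,0,0],[0,0,0],[0,0,0]],"claw":[-1,-1,-1,-1,-1,-1,-1,-1,-1,-1]}' 30
```

```text
clock: 17.7
eef_pos: [0.5718, -0.2558, 0.0999]
ee_rot: [-3.142, -0.0, -0.001]
contact_force: [-0.2, 0.5, -4.7]
grip_width: 0.0133
gripper_force: 30.0
clock: 18.7
eef_pos: [0.5718, -0.2558, 0.0929]
ee_rot: [-3.142, -0.0, -0.001]
contact_force: [0.3, -0.3, -3.8]
grip_width: 0.0135
gripper_force: 30.0
```

3 mm into the mouth with no contact force. Continue.

```bash
python3 -m jog '{"dp":[[0,0,0.004],[0,0,0.008],[0,0,0.012],[0,0,0.016],[0,0,0.02],[0,0,0.024],[0,0,0.028],[0,0,0.03],[0,0,0.03],[0,0,0.03]],"twist":[[0,0,0],[0,0,0],[0,0,0],[0,0,0],[0,0,0],[0,0,0],[0,0,0],[0,0,0],[0,0,0],[0,0,0]],"claw":[-1,-1,-1,-1,-1,-1,-1,-1,-1,-1]}' 30 && python3 -m jog '{"dp":[[0,0,0.003],[0,0,0.006],[0,0,0.009],[0,0,0.012],[0,0,0.015],[0,0,0.015],[0,0,0.015],[0,0,0.015],[0,0,0.015],[0,0,0.015]],"twist":[[0,0,0],[0,0,0],[0,0,0],[0,0,0],[0,0,0],[0,0,0],[0,0,0],[0,0,0],[0,0,0],[0,0,0]],"claw":[-1,-1,-1,-1,-1,-1,-1,-1,-1,-1]}' 30
```

```text
clock: 19.7
eef_pos: [0.5718, -0.2558, 0.0869]
ee_rot: [-3.142, -0.0, -0.001]
contact_force: [0.1, 0.5, -3.8]
grip_width: 0.0134
gripper_force: 30.0
clock: 20.7
eef_pos: [0.5718, -0.2558, 0.0839]
ee_rot: [-3.142, -0.0, -0.001]
contact_force: [0.7, -1.1, -3.6]
grip_width: 0.0135
gripper_force: 30.0
```

```bash
python3 -m jog '{"dp":[[0,0,0.002],[0,0,0.004],[0,0,0.006],[0,0,0.006],[0,0,0.006],[0,0,0.006],[0,0,0.006],[0,0,0.006],[0,0,0.006],[0,0,0.006]],"twist":[[0,0,0],[0,0,0],[0,0,0],[0,0,0],[0,0,0],[0,0,0],[0,0,0],[0,0,0],[0,0,0],[0,0,0]],"claw":[-1,-1,-1,-1,-1,-1,-1,-1,-1,-1]}' 30
```

```text
clock: 21.7
eef_pos: [0.5719, -0.2558, 0.0837]
ee_rot: [3.141, -0.001, -0.001]
contact_force: [-3.5, 2.2, 5.3]
grip_width: 0.0135
gripper_force: 30.0
```

Contact at z=0.0837 is the predicted home height, with +5 N net, so the inner lid is seated. Release, then lower the open jaws around the collar.

```bash
python3 -m jog '{"dp":[[0,0,0],[0,0,0],[0,0,0],[0,0,0],[0,0,0],[0,0,0],[0,0,0],[0,0,0],[0,0,0],[0,0,0]],"twist":[[0,0,0],[0,0,0],[0,0,0],[0,0,0],[0,0,0],[0,0,0],[0,0,0],[0,0,0],[0,0,0],[0,0,0]],"claw":[-0.6,-0.4,-0.2,0,0.2,0.2,0.2,0.2,0.2,0.2]}' 10 && python3 -m jog '{"dp":[[0,0,0.01],[0,0,0.025],[0,0,0.04],[0,0,0.055],[0,0,0.07],[0,0,0.085],[0,0,0.095],[0,0,0.1],[0,0,0.1],[0,0,0.1]],"twist":[[0,0,0],[0,0,0],[0,0,0],[0,0,0],[0,0,0],[0,0,0],[0,0,0],[0,0,0],[0,0,0],[0,0,0]],"claw":[0.2,0.2,0.2,0.2,0.2,0.2,0.2,0.2,0.2,0.2]}' 5
```

```text
clock: 22.7
eef_pos: [0.5718, -0.2558, 0.0827]
ee_rot: [-3.142, -0.0, -0.001]
contact_force: [0.2, -0.0, -0.3]
grip_width: 0.0562
gripper_force: 0.0
clock: 23.7
eef_pos: [0.5719, -0.2559, 0.0628]
ee_rot: [3.142, -0.0, -0.001]
contact_force: [0.2, -0.5, 0.2]
grip_width: 0.0565
gripper_force: 0.0
```

```bash
python3 -m jog '{"dp":[[0,0,0.005],[0,0,0.01],[0,0,0.015],[0,0,0.015],[0,0,0.015],[0,0,0.015],[0,0,0.015],[0,0,0.015],[0,0,0.015],[0,0,0.015]],"twist":[[0,0,0],[0,0,0],[0,0,0],[0,0,0],[0,0,0],[0,0,0],[0,0,0],[0,0,0],[0,0,0],[0,0,0]],"claw":[0.2,0.2,0.2,0.1,0,-0.1,-0.2,-0.25,-0.3,-0.35]}' 5 && python3 -m jog '{"dp":[[0,0,0],[0,0,0],[0,0,0],[0,0,0],[0,0,0],[0,0,0],[0,0,0],[0,0,0],[0,0,0],[0,0,0]],"twist":[[0,0,0],[0,0,0],[0,0,0],[0,0,0],[0,0,0],[0,0,0],[0,0,0],[0,0,0],[0,0,0],[0,0,0]],"claw":[-0.4,-0.45,-0.5,-0.6,-0.7,-0.8,-0.9,-1,-1,-1]}' 5
```

```text
clock: 24.7
eef_pos: [0.5718, -0.2558, 0.0597]
ee_rot: [-3.142, -0.0, -0.001]
contact_force: [0.2, -0.5, -0.4]
grip_width: 0.0319
gripper_force: 5.0
clock: 25.7
eef_pos: [0.5718, -0.2558, 0.0597]
ee_rot: [-3.141, -0.0, -0.001]
contact_force: [-0.6, 1.0, -0.8]
grip_width: 0.0317
gripper_force: 5.0
```

Collar gripped at 32 mm. Firm up and lift slowly, checking the weight.

```bash
python3 -m jog '{"dp":[[0,0,0],[0,0,0],[0,0,0],[0,0,-0.01],[0,0,-0.02],[0,0,-0.03],[0,0,-0.04],[0,0,-0.05],[0,0,-0.05],[0,0,-0.05]],"twist":[[0,0,0],[0,0,0],[0,0,0],[0,0,0],[0,0,0],[0,0,0],[0,0,0],[0,0,0],[0,0,0],[0,0,0]],"claw":[-1,-1,-1,-1,-1,-1,-1,-1,-1,-1]}' 25 && python3 -c "
from bench import manip
import time
s=manip.get_state();print(s['contact_force'],s['moment'])"
```

```text
clock: 26.7
eef_pos: [0.5718, -0.2558, 0.0698]
ee_rot: [-3.142, -0.0, -0.001]
contact_force: [0.3, -0.2, -1.9]
grip_width: 0.0313
gripper_force: 25.0
[ 0.25314951 -0.21565261 -1.87929977] [-0.00539558  0.14697454  0.03519468]
```

Only about half of the earlier weight, so the outer lid alone is lifting. Continue up 120 mm.

```bash
python3 -m jog '{"dp":[[0,0,-0.02],[0,0,-0.05],[0,0,-0.09],[0,0,-0.13],[0,0,-0.17],[0,0,-0.21],[0,0,-0.25],[0,0,-0.28],[0,0,-0.3],[0,0,-0.3]],"twist":[[0,0,0],[0,0,0],[0,0,0],[0,0,0],[0,0,0],[0,0,0],[0,0,0],[0,0,0],[0,0,0],[0,0,0]],"claw":[-1,-1,-1,-1,-1,-1,-1,-1,-1,-1]}' 25 && python3 -m jog '{"dp":[[0,0,-0.02],[0,0,-0.05],[0,0,-0.09],[0,0,-0.13],[0,0,-0.17],[0,0,-0.21],[0,0,-0.25],[0,0,-0.28],[0,0,-0.3],[0,0,-0.3]],"twist":[[0,0,0],[0,0,0],[0,0,0],[0,0,0],[0,0,0],[0,0,0],[0,0,0],[0,0,0],[0,0,0],[0,0,0]],"claw":[-1,-1,-1,-1,-1,-1,-1,-1,-1,-1]}' 25 && python3 -m jog '{"dp":[[0,0,0],[0,0,0],[0,0,0],[0,0,0],[0,0,0],[0,0,0],[0,0,0],[0,0,0],[0,0,0],[0,0,0]],"twist":[[0,0,0],[0,0,0],[0,0,0],[0,0,0],[0,0,0],[0,0,0],[0,0,0],[0,0,0],[0,0,0],[0,0,0]],"claw":[-1,-1,-1,-1,-1,-1,-1,-1,-1,-1]}' 25
python3 - <<'E'
from h import *
a=np.ascontiguousarray(manip.grab_frame("side")[:,:,::-1]); cv2.imwrite("pics/z.png",a)
K,R,t=cam("side")
def pr(X): q=K@(R@np.array(X)+t);return (q[:2]/q[2]).round().astype(int)
x,y=.5718,-.2558
for n,X in(("stem mid",[x,y,.105]),("stem top",[x,y,.122]),("above stem",[x,y,.135]),("flange top front",[x,y+.03,.064]),("flange edge",[x,y+.0485,.062]),("lid plate",[x,y+.04,.187]),("collar",[x,y+.016,.199])):
    u,v=pr(X); print(n,u,v,a[v,u-1:u+2].mean(0).round(),a[v,u-12].round(),a[v,u+12])
E
```

```text
clock: 27.7
eef_pos: [0.5721, -0.256, 0.1305]
ee_rot: [3.141, -0.001, -0.001]
contact_force: [0.3, 0.1, -2.3]
grip_width: 0.0309
gripper_force: 25.0
clock: 28.7
eef_pos: [0.5721, -0.256, 0.1905]
ee_rot: [3.141, -0.001, -0.001]
contact_force: [-1.1, 0.0, -2.7]
grip_width: 0.0309
gripper_force: 25.0
clock: 29.7
eef_pos: [0.5718, -0.2558, 0.1897]
ee_rot: [-3.142, -0.0, -0.001]
contact_force: [-0.3, 0.3, -1.3]
grip_width: 0.031
gripper_force: 25.0
stem mid 293 168 [70. 73. 76.] [ 91 106 115] [ 91 107 114]
stem top 293 161 [82. 86. 89.] [ 91 106 115] [ 90 105 114]
above stem 293 155 [ 91. 106. 115.] [ 91 105 115] [ 91 106 115]
flange top front 291 191 [112. 116. 124.] [112 116 123] [110 114 123]
flange edge 290 195 [87. 91. 96.] [57 59 56] [74 77 79]
lid plate 292 137 [86. 88. 94.] [85 87 93] [83 86 91]
collar 293 128 [ 93.  96. 103.] [111 114 122] [211 220 229]
```

The pixel checks agree: stem and flange in place on the canister, clear wall above the stem, and the outer lid held 130 mm up. Handing in.

```bash
python3 -c "
from bench import manip
print(manip.finish_job())"
```

```text
the job is handed in; nothing more can be done
None
```

I've handed in the job, with no verdict returned: the inner lid reads as seated on the canister, and the gripper is holding the outer lid level about 130 mm above where it sat.

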